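Return the mixed-up flasks to their stands

ROBOT

A 6-joint arm with a two-finger parallel gripper is mounted at the origin on the work surface. World frame = base frame: x ahead of the robot, y to its left, z up, the work surface at z = 0. Lengths are in m, angles in rad, forces in N, time in s.
With the tool pointing down it reaches from about 0.375 to 0.975 m from the base axis. Payload 3.8 kg.
Tool frame: the origin (TCP) lies at the very end of the fingers, on their centre line; the grasp point (between the pads) lies 19 mm behind it (bot.pinch_z is the distance from the TCP to the grasp point, in m); x points along the fingers, y is the direction in which the jaws open and shut, and the axes are right-handed (so a half turn about x gives the same grasp; the last joint's range is limited). The gripper opens to 85 mm and grips with 20 to 120 N. Pads are 22 mm wide; open, the fingers measure 114 mm over their backs; the gripper's body (76 mm by 85 mm) begins 54 mm behind the grasp point. The pads swing forward as they close: fully open they stand 13 mm farther back than shut.
Start: joints at [-1.386, 0.264, 1.604, -0, 1.274, -0.037], TCP at [0.148, -0.658, 0.206] pointing down, gripper open.
Joint ranges: [-2.63, 2.63], [-0.94, 2.18], [0.31, 2.57], [-1.31, 4.45], [0, 2.66], [-2.55, 2.55]. Speed limits (rad/s): [2.57, 2.57, 3.14, 3.14, 3.14, 3.14].

INTERFACE

Orientations are given as a rotation vector (axis times angle).
In Python, from workcell import monitor, imaging, finish_job, bot gives the robot as it stands.
- The arm moves only by the tool jog_arm, never from a script. Its argument "rows" is a list of rows, each a list of 7 numbers: the shift along the tool's x, y, z in m, then the turn, a rotation vector about the tool's x, y, z in rad, then the opening in per cent of the stroke, from 0 (shut) to 100 (fully open). A call has 1 to 20 rows; each row is the pose to reach, as a shift and turn from the pose measured when the call began, along the tool's axes at that moment; what a row does not reach only later rows make up. A row lasts 1/10 s, in which the tool goes at most 50 mm and 8.59 degrees, less where a joint would pass 70% of its speed; a pose out of reach is approached as far as the arm can. A call with a gripper value outside its range is refused whole. The fingers move at their own pace and stop on an object; "force" is the grip in N (left out, the last holds). Time passes only in rows, so rows that repeat a pose let the fingers close. It gives the time, the measured TCP pose, the force and the opening at its end, in the units of the state.
- monitor.read_state(): the state, without advancing time (a new reading comes with each control period).
- imaging.read_camera(name): name is "side" or "top" or "wrist"; returns the picture (480x640x3 uint8, blue, green, red); there is no depth.
- imaging.camera_params(name): a dict with "fx", "fy", "cx", "cy" (pixels), "k1" (the pictures are not rectified: a ray, as slopes to the right and down, at radius r is drawn at 1 + k1 r^2 times it, then the intrinsics apply), "T" (4x4, takes a point from camera to world coordinates); the wrist camera has in their place "T_tool_cam" (4x4, takes a point from camera to tool coordinates, whose origin is the TCP and whose axes are the tool frame's). Camera axes: x right, y down, z forward; pixel columns grow to the right and rows downward; lengths in m; the calibration is good to about 2 mm. A picture is of the moment at which its call begins: read the wrist's pose just before it. camera_params takes no time and is no camera call.
- finish_job(): hands the job in, once; it reports no verdict.
The state is a dict: "time": time; "q": joint angles; "joint_vel": joint speeds; "joint_torque": joint torques, N m; "tool_pos": TCP position; "tcp_rot": TCP orientation; "wrist_force": force on the tool from outside, world axes, zero at the start; "torque": the same for the moment, N m; "width": opening from 0.0 (shut) to 1.0 (fully open).
Only numpy, scipy, OpenCV 4.12 (cv2) and the standard library are available. Lean on these libraries where they do the work, as an engineer would, in place of code of your own. Each camera call takes 0.05 s, during which the arm holds its last target. There are 200 camera calls.

TASK

The three stoppered flasks have been put back in the wrong stands: move each into the stand of its stopper's colour, so that all three end up fully seated, upright and let go. Their tapered bases do not stand safely on the bench, so use the empty black stand as the parking place on the way. Lower the flasks in gently rather than dropping them, keep them upright, and leave the wrench, the jar and the screwdriver where they are.

Things in the scene. Friction and masses are not known exactly. Their poses are not given: they have to be found in the camera images.
- stand_blue: blue plastic flask stand, fixed to the bench: round foot 100 mm wide, 8 mm thick, carrying an open conical cup: rim 48 mm above the bench, 80 mm wide outside, 70 mm inside, narrowing to 23 mm at its floor 10 mm up; a flask's base centres itself in it. Origin: centre of its underside; z up. A seated flask's centre is 70 mm above it.
- stand_yellow: yellow plastic flask stand, fixed to the bench: round foot 100 mm wide, 8 mm thick, carrying an open conical cup: rim 48 mm above the bench, 80 mm wide outside, 70 mm inside, narrowing to 23 mm at its floor 10 mm up; a flask's base centres itself in it. Origin: centre of its underside; z up. A seated flask's centre is 70 mm above it.
- stand_red: red plastic flask stand, fixed to the bench: round foot 100 mm wide, 8 mm thick, carrying an open conical cup: rim 48 mm above the bench, 80 mm wide outside, 70 mm inside, narrowing to 23 mm at its floor 10 mm up; a flask's base centres itself in it. Origin: centre of its underside; z up. A seated flask's centre is 70 mm above it.
- stand_black: black plastic flask stand, fixed to the bench (the spare, empty at the start): round foot 100 mm wide, 8 mm thick, carrying an open conical cup: rim 48 mm above the bench, 80 mm wide outside, 70 mm inside, narrowing to 23 mm at its floor 10 mm up; a flask's base centres itself in it. Origin: centre of its underside; z up. A seated flask's centre is 70 mm above it.
- flask_blue_center (a point): centre (half-way up, on its axis; z up) of the blue-stoppered flask: clear glass, pear-shaped, 110 mm tall, 0.14 kg; bulb 66 mm wide, 19 mm below the centre, tapering to a narrow base; neck 23-25 mm wide from 9 mm above the centre; blue stopper, 28 mm diameter, fixed on, from 29 to 55 mm above the centre: grip there, at any yaw. Starts in the yellow stand.
- flask_yellow_center (a point): centre (half-way up, on its axis; z up) of the yellow-stoppered flask: clear glass, pear-shaped, 110 mm tall, 0.14 kg; bulb 66 mm wide, 19 mm below the centre, tapering to a narrow base; neck 23-25 mm wide from 9 mm above the centre; yellow stopper, 28 mm diameter, fixed on, from 29 to 55 mm above the centre: grip there, at any yaw. Starts in the red stand.
- flask_red_center (a point): centre (half-way up, on its axis; z up) of the red-stoppered flask: clear glass, pear-shaped, 110 mm tall, 0.14 kg; bulb 66 mm wide, 19 mm below the centre, tapering to a narrow base; neck 23-25 mm wide from 9 mm above the centre; red stopper, 28 mm diameter, fixed on, from 29 to 55 mm above the centre: grip there, at any yaw. Starts in the blue stand.
- wrench_grip (a point): a steel wrench 170 mm long lying on the bench, bystander; point on its handle, x along it
- jar_center (a point): clear closed jar with a white cap, 66 mm wide, 80 mm tall, standing on the bench, bystander; its centre, half-way up
- screwdriver_grip (a point): a screwdriver 180 mm long lying on the bench, bystander; point on its handle, x along it
Mind the look-alikes: they are no part of the job. What is shaped like the part that bears flask_blue_center but green or pink is not meant.

How it is judged:
On the way:
1. one of the flasks stands upright in the black stand, let go (((horizontal distance between flask_blue_center and stand_black below 0.012 m and z of flask_blue_center in the frame of stand_black between 0.062 and 0.076 m and angle between flask_blue_center's own z axis and vertical below 0.2 rad and contact force between the fingers and flask_blue below 0.1 N) or (horizontal distance between flask_yellow_center and stand_black below 0.012 m and z of flask_yellow_center in the frame of stand_black between 0.062 and 0.076 m and angle between flask_yellow_center's own z axis and vertical below 0.2 rad and contact force between the fingers and flask_yellow below 0.1 N) or (horizontal distance between flask_red_center and stand_black below 0.012 m and z of flask_red_center in the frame of stand_black between 0.062 and 0.076 m and angle between flask_red_center's own z axis and vertical below 0.2 rad and contact force between the fingers and flask_red below 0.1 N))), for 0.2 s.
At the end, for the whole second after the job is handed in: each flask is at rest in the stand of its stopper's colour: its centre within 10 mm of the stand's axis and 62 to 76 mm above the stand's underside (seated: 70 mm), its axis within 0.15 rad of upright (horizontal distance between flask_blue_center and stand_blue below 0.01 m and z of flask_blue_center in the frame of stand_blue between 0.062 and 0.076 m and angle between each of flask_blue_center, flask_yellow_center, flask_red_center's own z axis and vertical below 0.15 rad and linear speed of each of flask_blue, flask_yellow, flask_red below 0.02 m/s and horizontal distance between flask_yellow_center and stand_yellow below 0.01 m and z of flask_yellow_center in the frame of stand_yellow between 0.062 and 0.076 m and horizontal distance between flask_red_center and stand_red below 0.01 m and z of flask_red_center in the frame of stand_red between 0.062 and 0.076 m); the robot touches nothing.
It fails at once if a flask tips by more than 0.6 rad (angle between any of flask_blue_center, flask_yellow_center, flask_red_center's own z axis and vertical above 0.6 rad).
It fails at once if a flask is dropped (falls free faster than 0.8 m/s, about 33 mm of fall) ((linear speed of flask_blue above 0.8 m/s and contact force between the fingers and flask_blue below 0.1 N) or (linear speed of flask_yellow above 0.8 m/s and contact force between the fingers and flask_yellow below 0.1 N) or (linear speed of flask_red above 0.8 m/s and contact force between the fingers and flask_red below 0.1 N)).
It fails at once if the wrench, the jar or the screwdriver is moved by more than 20 mm (distance of any of wrench_grip, jar_center, screwdriver_grip from where it was at the start of the episode above 0.02 m).
It also fails if it takes over 96 s, if anything falls off the work surface, if the arm or the gripper's body presses on something with over 40 N, if the wrist force passes 120 N, or if a joint passes its speed limit or range.

## Working session

There is one attempt and no reset: what is moved stays moved. The work goes in short steps, Python scripts to look and compute and a tool call to move; the robot and the scene stay as the last step left them, time stands still between calls to the robot, and variables do not carry over. Pictures are saved under pics/ and viewed, about 12 in all and at most 16, crops included, and the job is handed in when it is done.

Besides the shell and the picture viewer there is one more tool, called by a JSON object that holds its "method" and its "body". jog_arm: Moves the arm, as the interface text tells. Its arguments: {"type":"object","properties":{"rows":{"type":"array","items":{"type":"array","items":{"type":"number"}}},"force":{"type":"number"}},"required":["rows"]}

```bash
mkdir -p pics; cat > h.py <<'E'
import numpy as np, cv2
from scipy.spatial.transform import Rotation as R
from workcell import monitor, imaging, finish_job, bot
def cam(n):
    s=monitor.read_state(); p=imaging.camera_params(n); im=imaging.read_camera(n)
    if 'T' in p: T=np.array(p['T'])
    else:
        W=np.eye(4); W[:3,:3]=R.from_rotvec(s['tcp_rot']).as_matrix(); W[:3,3]=s['tool_pos']; T=W@np.array(p['T_tool_cam'])
    return im,p,T
def ray(p,T,u,v):
    K=np.array([[p['fx'],0,p['cx']],[0,p['fy'],p['cy']],[0,0,1.]])
    x=cv2.undistortPoints(np.array([[[u,v]]],float),K,np.array([p['k1'],0,0,0,0.]))[0,0]
    return T[:3,3],T[:3,:3]@np.array([x[0],x[1],1])
def onz(p,T,u,v,z):
    o,d=ray(p,T,u,v); return o+d*(z-o[2])/d[2]
E
python3 - <<'E'
from h import *
s=monitor.read_state(); print({k:np.round(v,3) for k,v in s.items()})
for n in('top','side','wrist'):
    im,p,T=cam(n); cv2.imwrite(f'pics/{n}0.png',im); print(n,p['fx'],p['k1'],np.round(T,3).tolist())
E
```

```text
{'time': np.float64(0.0), 'q': array([-1.386,  0.265,  1.605, -0.   ,  1.274, -0.037]), 'joint_vel': array([-0.001,  0.   ,  0.001,  0.001, -0.   , -0.   ]), 'joint_torque': array([-0.0000e+00, -5.1511e+01, -3.6732e+01, -1.0000e-03,  1.3000e-02,
        0.0000e+00]), 'tool_pos': array([ 0.148, -0.658,  0.205]), 'tcp_rot': array([ 2.105,  0.237, -2.105]), 'wrist_force': array([-0.715, -0.345, -0.554]), 'torque': array([-0.021, -0.009,  0.049]), 'width': np.float64(1.004)}
top 475.7116036816832 -0.1299205244696056 [[-0.02, -0.993, 0.113, 0.391], [-1.0, 0.017, -0.025, 0.029], [0.023, -0.113, -0.993, 1.038], [0.0, 0.0, 0.0, 1.0]]
side 563.3651903214623 0.03472108613218598 [[-0.915, -0.306, 0.263, 0.245], [-0.403, 0.711, -0.577, 0.578], [-0.01, -0.634, -0.774, 0.822], [0.0, 0.0, 0.0, 1.0]]
wrist 364.65114838441957 -0.05308609350540341 [[0.221, -0.939, -0.264, 0.214], [-0.975, -0.213, -0.057, -0.643], [-0.003, 0.27, -0.963, 0.372], [0.0, 0.0, 0.0, 1.0]]
```

View pics/top0.png

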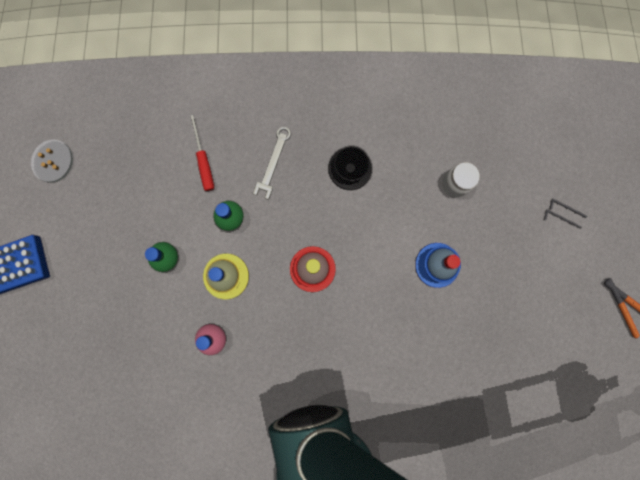

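View pics/side0.png

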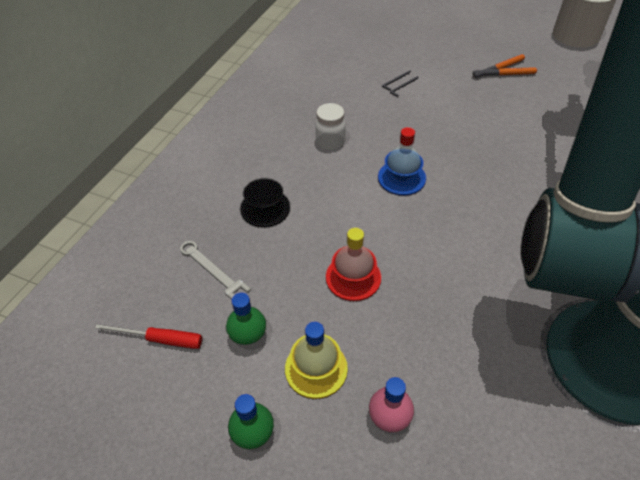

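Candidates with blue stoppers in the top view are green (163,256), green (228,215), pink (210,339) and clear in the yellow stand (218,275). I choose the clear one at (218,275). The red stopper is at (453,262) in the blue stand, the yellow one at (313,266) in the red stand, and the empty black stand is at (350,167). Bystanders are the screwdriver (203,155), wrench (275,160) and jar (463,180).

```bash
cat >> h.py <<'E'
HSV={'blue':[(100,130,60),(130,255,255)],'yellow':[(22,130,90),(35,255,255)],'red':[(0,150,90),(8,255,255)],'black':[(0,0,0),(180,255,45)]}
def blob(im,c,box):
    x0,y0,x1,y1=box; m=cv2.inRange(cv2.cvtColor(im,cv2.COLOR_BGR2HSV),*map(np.array,HSV[c]))
    if c=='red': m|=cv2.inRange(cv2.cvtColor(im,cv2.COLOR_BGR2HSV),np.array((172,150,90)),np.array((180,255,255)))
    k=np.zeros_like(m); k[y0:y1,x0:x1]=m[y0:y1,x0:x1]
    n,l,st,ce=cv2.connectedComponentsWithStats(k)
    i=1+np.argmax(st[1:,4]); return ce[i],st[i],(l==i).astype(np.uint8)
def tri(a,b):
    (o1,d1),(o2,d2)=a,b; d1=d1/np.linalg.norm(d1); d2=d2/np.linalg.norm(d2)
    s=np.linalg.lstsq(np.c_[d1,-d2],o2-o1,rcond=None)[0]; p,q=o1+s[0]*d1,o2+s[1]*d2
    return (p+q)/2,np.linalg.norm(p-q)
E
python3 - <<'E'
from h import *
t,s=cv2.imread('pics/top0.png'),cv2.imread('pics/side0.png')
pt,ps=imaging.camera_params('top'),imaging.camera_params('side');Tt,Ts=np.array(pt['T']),np.array(ps['T'])
for c,bt,bs in[('blue',(206,264,228,288),(302,318,328,348)),('yellow',(303,256,323,276),(345,225,368,250)),('red',(443,252,463,272),(396,125,418,147))]:
    a,sa,_=blob(t,c,bt);b,sb,_=blob(s,c,bs)
    X,g=tri(ray(pt,Tt,*a),ray(ps,Ts,*b)); print('stopper',c,a.round(1),sa,b.round(1),sb,X.round(4),g.round(4),'top@.12',onz(pt,Tt,*a,.12).round(4))
for c,b in[('blue',(405,230,475,300)),('yellow',(195,245,260,305)),('red',(280,240,345,300)),('black',(320,135,385,200))]:
    a,sa,m=blob(t,c,b); cn=max(cv2.findContours(m,0,2)[0],key=cv2.contourArea); hull=cv2.convexHull(cn)
    P=np.array([onz(pt,Tt,*q[0],.008)[:2] for q in hull],np.float32); (x,y),r=cv2.minEnclosingCircle(P); print('stand',c,sa,round(x,4),round(y,4),round(r,4))
for n,u,v,z in[('greenA',163,256,.07),('greenB',228,215,.07),('pink',210,339,.07),('jarcap',465,176,.08),('wr',264,192,0),('wr2',285,130,0),('sd',208,190,.015),('sd2',193,118,0)]: print(n,onz(pt,Tt,u,v,z).round(3))
cv2.imwrite('pics/crop.png',np.hstack([cv2.resize(t[190:360,130:330],(400,340),interpolation=2),cv2.resize(s[280:450,215:415],(400,340),interpolation=2)]))
E
```

```text
stopper blue [215.7 273.8] [209 268  14  13 147] [314.2 332.8] [305 322  19  23 342] [0.4309 0.2089 0.1146] 0.0013 top@.12 [0.43   0.2077 0.12  ]
stopper yellow [312.4 265.7] [307 259  12  14 124] [355.  237.7] [347 228  17  21 282] [0.4433 0.0208 0.1149] 0.0008 top@.12 [0.4427 0.0208 0.12  ]
stopper red [452.5 261.2] [446 255  14  13 142] [407.4 132.4] [401 128  14  10 112] [ 0.446  -0.2532  0.1241] 0.0011 top@.12 [ 0.4458 -0.2546  0.12  ]
stand blue [416 243  44  44 744] 0.4462 -0.2551 0.0494
stand yellow [204 254  44  44 753] 0.4302 0.2079 0.0481
stand red [290 247  45  45 772] 0.4423 0.02 0.0485
stand black [ 329  147   42   42 1345] 0.6664 -0.067 0.049
greenA [0.47  0.327 0.07 ]
greenB [0.553 0.192 0.07 ]
pink [0.301 0.23  0.07 ]
jarcap [ 0.627 -0.304  0.08 ]
wr [0.615 0.124 0.   ]
wr2 [0.758 0.076 0.   ]
sd [0.619 0.246 0.015]
sd2 [0.792 0.287 0.   ]
```

View pics/crop.png

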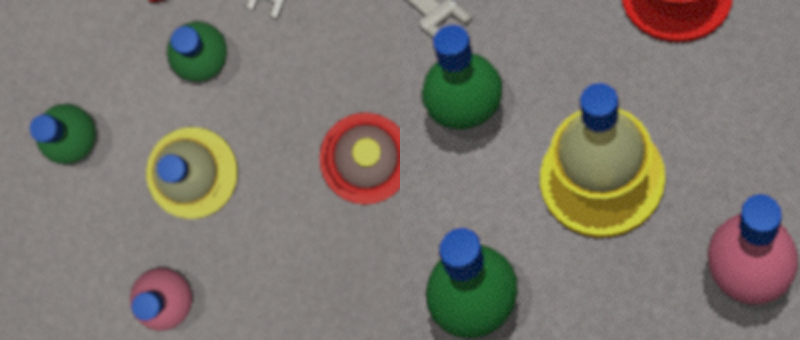

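```bash
cat >> h.py <<'E'
def d(x,y,z,Rt=None):
    s=monitor.read_state(); M=R.from_rotvec(s['tcp_rot']).as_matrix()
    print('t',round(s['time'],2),'pos',s['tool_pos'].round(4),'w',round(s['width'],3),'F',np.round(s['wrist_force'],1))
    print('shift',(M.T@(np.array([x,y,z])-s['tool_pos'])).round(4), 'turn', R.from_matrix(M.T@Rt).as_rotvec().round(3) if Rt is not None else '')
RT=np.array([[0,0,1],[0,-1,0],[-1,0,0]]).T.T*1.0  # columns: tool x=-z world, y=-y, z=+x
E
python3 - <<'E'
from h import *
s=monitor.read_state(); print(R.from_rotvec(s['tcp_rot']).as_matrix().round(3)); print(np.linalg.det(RT)); d(.446,-.2545,.2,RT)
E
```

```text
[[-0.     0.22  -0.976]
 [ 0.002 -0.976 -0.22 ]
 [-1.    -0.002 -0.   ]]
-1.0
t 0.15 pos [ 0.1484 -0.6578  0.2048] w 1.001 F [-0.1 -0.2  0.4]Traceback (most recent call last):
  File "<stdin>", line 2, in <module>
  File "h.py", line 30, in d
    print('shift',(M.T@(np.array([x,y,z])-s['tool_pos'])).round(4), 'turn', R.from_matrix(M.T@Rt).as_rotvec().round(3) if Rt is not None else '')
                                                                            ~~~~~~~~~~~~~^^^^^^^^
  File "scipy/spatial/transform/_rotation.pyx", line 1143, in scipy.spatial.transform._rotation.Rotation.from_matrix
ValueError: Non-positive determinant (left-handed or null coordinate frame) in rotation matrix 0: [[ 9.99998337e-01 -1.78798619e-03 -3.58058597e-04]
 [ 1.82295369e-03  9.75500737e-01  2.19988613e-01]
 [ 4.40501778e-05  2.19988900e-01 -9.75502374e-01]].
```

```bash
sed -i 's/^RT=.*/RT=np.array([[0,0,-1],[0,-1,0],[-1,0,0]])*1.0  # tool x=-Z, y=-Y, z=-X/' h.py
python3 - <<'E'
from h import *
d(.446,-.2545,.22,RT)
E
```

```text
t 0.15 pos [ 0.1484 -0.6578  0.2048] w 1.001 F [-0.1 -0.2  0.4]
shift [-0.0146 -0.328  -0.3791] turn [0.222 0.    0.002]
```

{"method": "jog_arm", "body": {"rows": [[-0.015,-0.082,-0.095,0.056,0,0,100],[-0.015,-0.164,-0.19,0.111,0,0,100],[-0.015,-0.328,-0.379,0.222,0,0.002,80],[-0.015,-0.328,-0.379,0.222,0,0.002,80],[-0.015,-0.328,-0.379,0.222,0,0.002,80],[-0.015,-0.328,-0.379,0.222,0,0.002,80],[-0.015,-0.328,-0.379,0.222,0,0.002,80],[-0.015,-0.328,-0.379,0.222,0,0.002,80],[-0.015,-0.328,-0.379,0.222,0,0.002,80],[-0.015,-0.328,-0.379,0.222,0,0.002,80],[-0.015,-0.328,-0.379,0.222,0,0.002,80],[-0.015,-0.328,-0.379,0.222,0,0.002,80],[-0.015,-0.328,-0.379,0.222,0,0.002,80]], "force": 40}}

```text
time: 1.45
tool_pos: [0.4454, -0.2551, 0.2202]
tcp_rot: [2.22, -0.001, -2.222]
wrist_force: [0.8, -0.6, 0.3]
width: 0.805
```

```bash
python3 - <<'E'
from h import *
im,p,T=cam('wrist'); cv2.imwrite('pics/w1.png',im)
m=cv2.inRange(cv2.cvtColor(im,cv2.COLOR_BGR2HSV),np.array((172,150,60)),np.array((180,255,255)))|cv2.inRange(cv2.cvtColor(im,cv2.COLOR_BGR2HSV),np.array((0,150,60)),np.array((8,255,255)))
n,l,st,ce=cv2.connectedComponentsWithStats(m)
for i in range(1,n):
    if st[i,4]>150: print(st[i],ce[i].round(1),onz(p,T,*ce[i],.12).round(4))
d(.446,-.2545,.092,RT)
E
```

```text
[   3  158  107   91 4063] [ 73.7 198.7] [ 0.4659 -0.0696  0.12  ]
[301 206  34  37 962] [316.9 224.8] [ 0.4453 -0.2547  0.12  ]
t 1.5 pos [ 0.4451 -0.2555  0.2202] w 0.797 F [ 0.  -0.6  0.9]
shift [ 0.1282 -0.0011 -0.001 ] turn [-0.002  0.001 -0.   ]
```

View pics/w1.png

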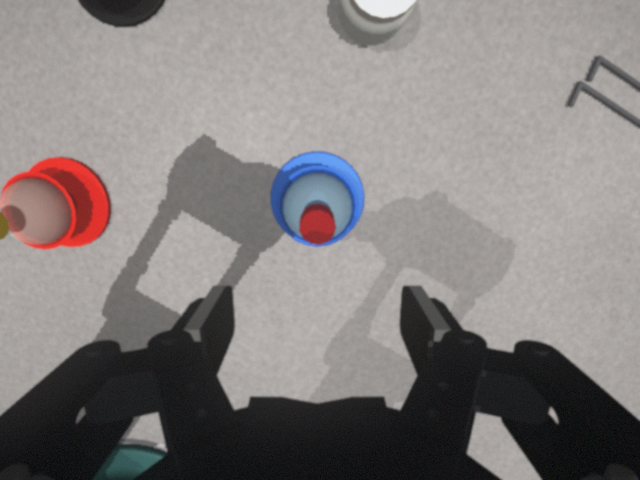

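The wrist view shows the red stopper at (317,225) in the blue stand, centred between the fingers and within 1 mm of the estimate. I'm descending and gripping.

{"method": "jog_arm", "body": {"rows": [[0.04,-0.001,-0.001,0,0,0,80],[0.08,-0.001,-0.001,0,0,0,80],[0.11,-0.001,-0.001,0,0,0,80],[0.128,-0.001,-0.001,0,0,0,80],[0.128,-0.001,-0.001,0,0,0,60],[0.128,-0.001,-0.001,0,0,0,45],[0.128,-0.001,-0.001,0,0,0,20],[0.128,-0.001,-0.001,0,0,0,10],[0.128,-0.001,-0.001,0,0,0,10],[0.128,-0.001,-0.001,0,0,0,10],[0.128,-0.001,-0.001,0,0,0,10]], "force": 40}}

```text
time: 2.6
tool_pos: [0.4472, -0.2557, 0.0939]
tcp_rot: [2.222, -0.005, -2.219]
wrist_force: [-1.2, -2.1, 6.2]
width: 0.302
```

{"method": "jog_arm", "body": {"rows": [[-0.01,0,0,0,0,0,10],[-0.03,0,0,0,0,0,10],[-0.06,0,0,0,0,0,10],[-0.09,0,0,0,0,0,10],[-0.12,0,0,0,0,0,10],[-0.14,0,0,0,0,0,10],[-0.14,0,0,0,0,0,10],[-0.14,0,0,0,0,0,10]]}}

```text
time: 3.4
tool_pos: [0.4469, -0.2549, 0.2337]
tcp_rot: [2.223, -0.004, -2.219]
wrist_force: [0.9, -0.5, -2.2]
width: 0.292
```

```bash
python3 - <<'E'
from h import *
im,p,T=cam('wrist'); im2,_,_=cam('side'); cv2.imwrite('pics/w2.png',np.hstack([cv2.resize(im,(400,300)),im2[60:360,220:620]]))
d(.6664,-.067,.232,RT)
E
```

```text
t 3.5 pos [ 0.4459 -0.2544  0.2319] w 0.296 F [ 0.1 -0.1 -1.7]
shift [-0.0005 -0.1876 -0.2203] turn [-0.001  0.001 -0.001]
```

View pics/w2.png

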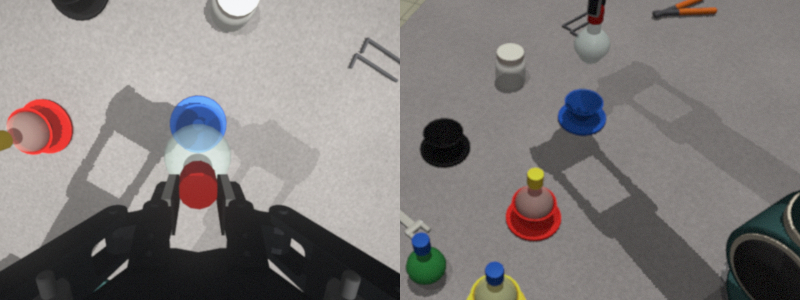

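The red flask hangs upright in the gripper and the blue stand is empty. Next stop is the black stand.

{"method": "jog_arm", "body": {"rows": [[0,-0.01,-0.012,0,0,0,10],[0,-0.029,-0.034,0,0,0,10],[0,-0.051,-0.06,0,0,0,10],[0,-0.074,-0.087,0,0,0,10],[0,-0.097,-0.114,0,0,0,10],[0,-0.12,-0.141,0,0,0,10],[0,-0.143,-0.168,0,0,0,10],[0,-0.164,-0.193,0,0,0,10],[0,-0.18,-0.211,0,0,0,10],[0,-0.1876,-0.2203,0,0,0,10],[0,-0.1876,-0.2203,0,0,0,10],[0,-0.1876,-0.2203,0,0,0,10],[0,-0.1876,-0.2203,0,0,0,10]]}}

```text
time: 4.8
tool_pos: [0.6654, -0.0678, 0.2312]
tcp_rot: [-2.219, 0.003, 2.224]
wrist_force: [0.5, 0.1, -0.3]
width: 0.298
```

```bash
python3 - <<'E'
from h import *
im,p,T=cam('wrist'); im2,_,_=cam('side'); cv2.imwrite('pics/w3.png',np.hstack([cv2.resize(im,(400,300)),im2[60:360,120:520]]))
d(.6664,-.067,.094,RT)
g=cv2.cvtColor(im,6)
print(onz(p,T,320,200,.0).round(3))
E
```

```text
t 4.9 pos [ 0.6657 -0.068   0.2317] w 0.29 F [ 0.2 -1.  -1.7]
shift [ 0.1377 -0.0012 -0.0009] turn [-0.002  0.001 -0.001]
[ 0.66  -0.071  0.   ]
```

View pics/w3.png

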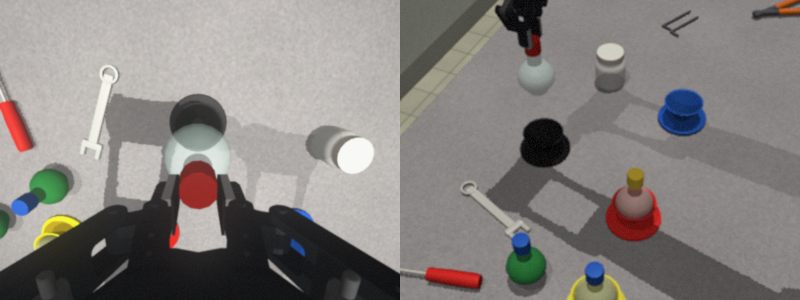

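The black stand appears at the same spot under the flask as the blue one did at lift-off, (198,125), so the flask is aligned and I'm lowering it.

{"method": "jog_arm", "body": {"rows": [[0.01,-0.001,-0.001,0,0,0,10],[0.035,-0.001,-0.001,0,0,0,10],[0.065,-0.001,-0.001,0,0,0,10],[0.09,-0.001,-0.001,0,0,0,10],[0.105,-0.001,-0.001,0,0,0,10],[0.115,-0.001,-0.001,0,0,0,10],[0.123,-0.001,-0.001,0,0,0,10],[0.129,-0.001,-0.001,0,0,0,10],[0.134,-0.001,-0.001,0,0,0,10],[0.137,-0.001,-0.001,0,0,0,10],[0.1385,-0.001,-0.001,0,0,0,10],[0.1385,-0.001,-0.001,0,0,0,10],[0.1385,-0.001,-0.001,0,0,0,10]]}}

```text
time: 6.2
tool_pos: [0.6674, -0.0676, 0.0944]
tcp_rot: [-2.222, 0.005, 2.22]
wrist_force: [0.7, -2.1, 3.4]
width: 0.293
```

```bash
python3 - <<'E'
from h import *
d(.6664,-.067,.092,RT)
E
```

```text
t 6.2 pos [ 0.6674 -0.0676  0.0944] w 0.293 F [ 0.7 -2.1  3.4]
shift [ 0.0024 -0.0006  0.001 ] turn [-0.002 -0.001 -0.002]
```

Light contact reads 3.4 N, so the flask is seated. I'm opening gradually and going up.

{"method": "jog_arm", "body": {"rows": [[0,0,0,0,0,0,35],[0,0,0,0,0,0,45],[0,0,0,0,0,0,60],[0,0,0,0,0,0,80],[0,0,0,0,0,0,80],[0,0,0,0,0,0,80],[-0.03,0,0,0,0,0,80],[-0.07,0,0,0,0,0,80],[-0.12,0,0,0,0,0,80],[-0.13,0,0,0,0,0,80],[-0.13,0,0,0,0,0,80]]}}

```text
time: 7.3
tool_pos: [0.6696, -0.0677, 0.2288]
tcp_rot: [2.23, -0.006, -2.212]
wrist_force: [-0.6, 0.5, -0.1]
width: 0.799
```

```bash
python3 - <<'E'
from h import *
im,p,T=cam('wrist'); im2,p2,T2=cam('side'); cv2.imwrite('pics/w4.png',np.hstack([cv2.resize(im,(400,300)),im2[60:360,120:520]]))
a,sa,_=blob(im,'red',(250,180,380,270)); print(a,sa,onz(p,T,*a,.12).round(4))
b,sb,_=blob(im2,'red',(230,110,310,210)); print(tri(ray(p,T,*a),ray(p2,T2,*b)))
d(.430,.208,.222,RT)
E
```

```text
[316.80366226 227.84842319] [301 209  33  38 983] [ 0.666  -0.0674  0.12  ]
(array([ 0.66708669, -0.06730974,  0.12387233]), np.float64(0.0003301488178933607))
t 7.4 pos [ 0.6667 -0.0673  0.2235] w 0.806 F [ 0.2 -0.  -1.1]
shift [ 0.001  -0.2747  0.2373] turn [-0.002  0.    -0.002]
```

View pics/w4.png

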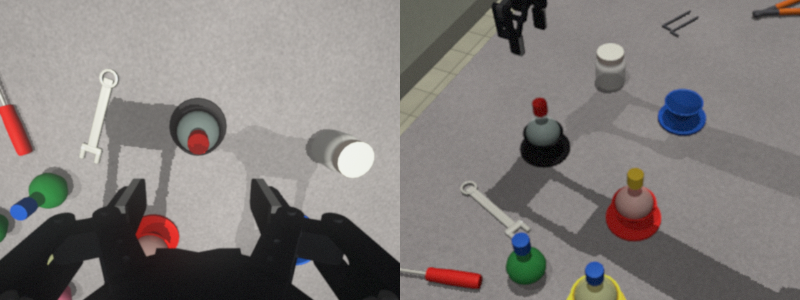

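The red flask is upright in the black stand and released. Now the blue one at the yellow stand.

{"method": "jog_arm", "body": {"rows": [[0,-0.03,0.026,0,0,0,80],[0,-0.06,0.052,0,0,0,80],[0,-0.09,0.078,0,0,0,80],[0,-0.12,0.104,0,0,0,80],[0,-0.15,0.13,0,0,0,80],[0,-0.18,0.156,0,0,0,80],[0,-0.21,0.182,0,0,0,80],[0,-0.24,0.208,0,0,0,80],[0,-0.265,0.229,0,0,0,80],[0,-0.2747,0.2373,0,0,0,80],[0,-0.2747,0.2373,0,0,0,80],[0,-0.2747,0.2373,0,0,0,80]]}}

```text
time: 8.6
tool_pos: [0.43, 0.2072, 0.2218]
tcp_rot: [2.219, -0.006, -2.222]
wrist_force: [0.5, 0.3, 0.6]
width: 0.802
```

```bash
python3 - <<'E'
from h import *
im,p,T=cam('wrist'); cv2.imwrite('pics/w5.png',im)
a,sa,_=blob(im,'blue',(260,180,380,270)); print(a,sa,onz(p,T,*a,.12).round(4))
d(.430,.208,.092,RT)
E
```

```text
[313.8        225.35119048] [298 210  33  32 840] [0.4291 0.2097 0.12  ]
t 8.65 pos [0.4304 0.207  0.2222] w 0.8 F [ 0.3 -0.2  0.2]
shift [ 0.1302 -0.0014  0.0003] turn [-0.003  0.001 -0.003]
```

View pics/w5.png

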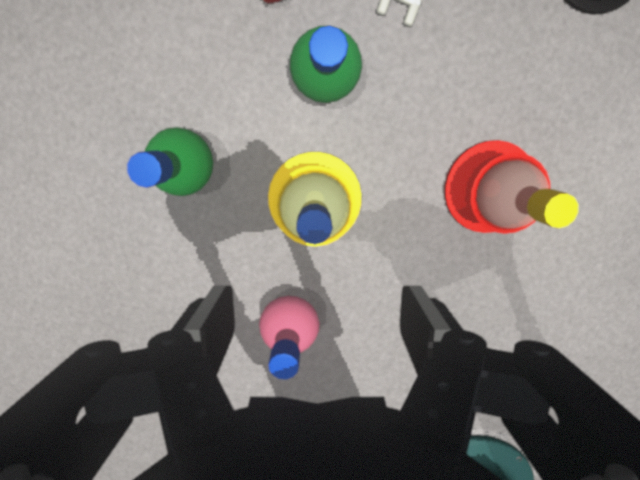

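The clear flask's stopper is at (314,225) in the yellow stand, with the green and pink decoys well clear of the fingers.

{"method": "jog_arm", "body": {"rows": [[0.04,-0.002,0,0,0,0,80],[0.08,-0.002,0,0,0,0,80],[0.11,-0.002,0,0,0,0,80],[0.13,-0.002,0,0,0,0,80],[0.13,-0.002,0,0,0,0,60],[0.13,-0.002,0,0,0,0,45],[0.13,-0.002,0,0,0,0,20],[0.13,-0.002,0,0,0,0,10],[0.13,-0.002,0,0,0,0,10],[0.13,-0.002,0,0,0,0,10],[0.13,-0.002,0,0,0,0,10]], "force": 40}}

```text
time: 9.75
tool_pos: [0.4318, 0.209, 0.0938]
tcp_rot: [2.224, -0.005, -2.219]
wrist_force: [0.5, -2.7, 5.3]
width: 0.295
```

{"method": "jog_arm", "body": {"rows": [[-0.01,0,0,0,0,0,10],[-0.03,0,0,0,0,0,10],[-0.06,0,0,0,0,0,10],[-0.09,0,0,0,0,0,10],[-0.12,0,0,0,0,0,10],[-0.15,0,0,0,0,0,10],[-0.16,0,0,0,0,0,10],[-0.16,0,0,0,0,0,10]]}}

```text
time: 10.55
tool_pos: [0.4323, 0.2099, 0.2556]
tcp_rot: [-2.227, 0.003, 2.215]
wrist_force: [0.3, -0.1, -1.6]
width: 0.294
```

```bash
python3 - <<'E'
from h import *
d(.4455,-.2547,.252,RT)
E
```

```text
t 10.55 pos [0.4323 0.2099 0.2556] w 0.294 F [ 0.3 -0.1 -1.6]
shift [ 0.004   0.4646 -0.0142] turn [-0.002 -0.005 -0.001]
```

{"method": "jog_arm", "body": {"rows": [[0,0.015,0,0,0,0,10],[0,0.045,-0.001,0,0,0,10],[0,0.08,-0.003,0,0,0,10],[0,0.115,-0.004,0,0,0,10],[0,0.15,-0.005,0,0,0,10],[0,0.185,-0.006,0,0,0,10],[0,0.22,-0.007,0,0,0,10],[0,0.255,-0.008,0,0,0,10],[0,0.29,-0.009,0,0,0,10],[0,0.325,-0.01,0,0,0,10],[0,0.36,-0.011,0,0,0,10],[0,0.395,-0.012,0,0,0,10],[0,0.425,-0.013,0,0,0,10],[0,0.45,-0.014,0,0,0,10],[0.004,0.461,-0.0142,0,0,0,10],[0.004,0.4646,-0.0142,0,0,0,10],[0.004,0.4646,-0.0142,0,0,0,10],[0.004,0.4646,-0.0142,0,0,0,10]]}}

```text
time: 12.35
tool_pos: [0.4452, -0.2536, 0.2515]
tcp_rot: [-2.226, 0.001, 2.215]
wrist_force: [-0.0, 0.4, -2.2]
width: 0.299
```

```bash
python3 - <<'E'
from h import *
im,p,T=cam('wrist'); im2,_,_=cam('side'); cv2.imwrite('pics/w6.png',np.hstack([cv2.resize(im,(400,300)),im2[0:300,220:620]]))
d(.446,-.2547,.093,RT)
E
```

```text
t 12.45 pos [ 0.4456 -0.2536  0.252 ] w 0.298 F [-0.6 -0.2 -1.7]
shift [0.159  0.001  0.0005] turn [-0.001 -0.006 -0.   ]
```

View pics/w6.png

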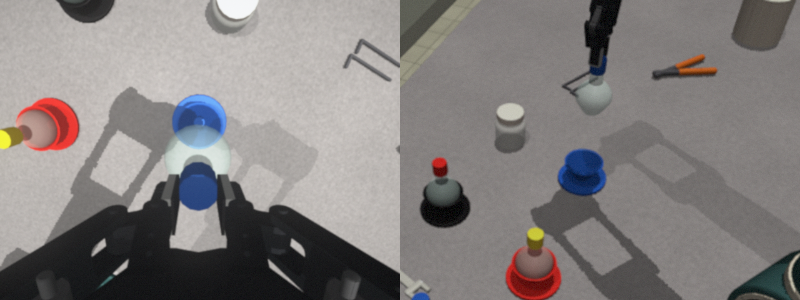

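The blue flask hangs upright above the blue stand, whose centre is at (199,124), so I'm lowering it with a small turn correction.

{"method": "jog_arm", "body": {"rows": [[0.01,0.001,0.0005,0,-0.004,0,10],[0.035,0.001,0.0005,0,-0.004,0,10],[0.065,0.001,0.0005,0,-0.004,0,10],[0.095,0.001,0.0005,0,-0.004,0,10],[0.115,0.001,0.0005,0,-0.004,0,10],[0.128,0.001,0.0005,0,-0.004,0,10],[0.138,0.001,0.0005,0,-0.004,0,10],[0.146,0.001,0.0005,0,-0.004,0,10],[0.152,0.001,0.0005,0,-0.004,0,10],[0.156,0.001,0.0005,0,-0.004,0,10],[0.1585,0.001,0.0005,0,-0.004,0,10],[0.1585,0.001,0.0005,0,-0.004,0,10],[0.1585,0.001,0.0005,0,-0.004,0,10]]}}

```text
time: 13.75
tool_pos: [0.4466, -0.2553, 0.0943]
tcp_rot: [2.224, -0.003, -2.218]
wrist_force: [1.7, -0.9, -0.3]
width: 0.296
```

```bash
python3 - <<'E'
from h import *
d(.446,-.2547,.092,RT)
E
```

```text
t 13.75 pos [ 0.4466 -0.2553  0.0943] w 0.296 F [ 1.7 -0.9 -0.3]
shift [ 0.0022 -0.0006  0.0006] turn [-0.001 -0.003 -0.002]
```

The load has moved to the stand, from -1.7 N to about 0. I'm going 1 mm further, then releasing and rising.

{"method": "jog_arm", "body": {"rows": [[0.001,0,0,0,0,0,10],[0.001,0,0,0,0,0,35],[0.001,0,0,0,0,0,45],[0.001,0,0,0,0,0,60],[0.001,0,0,0,0,0,80],[0.001,0,0,0,0,0,80],[0.001,0,0,0,0,0,80],[-0.03,0,0,0,0,0,80],[-0.07,0,0,0,0,0,80],[-0.12,0,0,0,0,0,80],[-0.13,0,0,0,0,0,80],[-0.13,0,0,0,0,0,80]]}}

```text
time: 14.95
tool_pos: [0.448, -0.2563, 0.2275]
tcp_rot: [2.229, -0.006, -2.21]
wrist_force: [0.1, 1.2, -0.1]
width: 0.8
```

```bash
python3 - <<'E'
from h import *
im,p,T=cam('wrist'); im2,p2,T2=cam('side')
a,sa,_=blob(im,'blue',(290,205,345,260)); print(a,sa,onz(p,T,*a,.12).round(4))
d(.4428,.0207,.222,RT)
cv2.imwrite('pics/w7.png',np.hstack([cv2.resize(im,(400,300)),im2[60:360,220:620]]))
E
```

```text
[315.63585657 229.33705179] [ 290  208   55   40 1255] [ 0.4435 -0.2553  0.12  ]
t 15.05 pos [ 0.4456 -0.2547  0.2232] w 0.803 F [-0.5 -0.3 -0.9]
shift [ 0.0009 -0.2754  0.003 ] turn [-0.001 -0.002 -0.001]
```

View pics/w7.png

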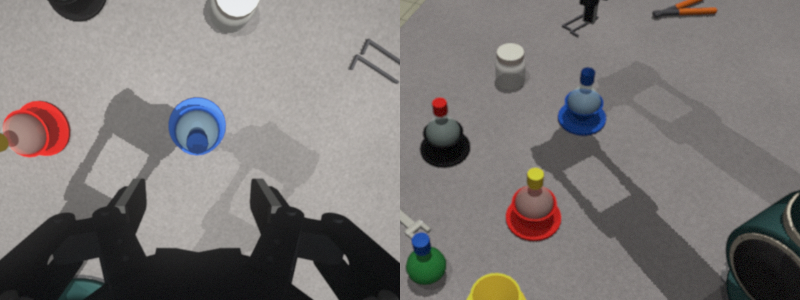

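The blue flask is seated upright in the blue stand. Next the yellow one in the red stand.

{"method": "jog_arm", "body": {"rows": [[0,-0.03,0,0,0,0,80],[0,-0.07,0.001,0,0,0,80],[0,-0.11,0.002,0,0,0,80],[0,-0.15,0.002,0,0,0,80],[0,-0.19,0.003,0,0,0,80],[0,-0.23,0.003,0,0,0,80],[0,-0.26,0.003,0,0,0,80],[0,-0.2754,0.003,0,0,0,80],[0,-0.2754,0.003,0,0,0,80],[0,-0.2754,0.003,0,0,0,80]]}}

```text
time: 16.05
tool_pos: [0.4415, 0.0206, 0.2209]
tcp_rot: [2.218, -0.001, -2.223]
wrist_force: [-0.8, -0.5, -0.4]
width: 0.803
```

```bash
python3 - <<'E'
from h import *
im,p,T=cam('wrist')
a,sa,_=blob(im,'yellow',(270,180,370,270)); print(a,sa,onz(p,T,*a,.12).round(4))
d(.4428,.0207,.092,RT)
E
```

```text
[316.79886148 222.69639469] [ 300  204   35   38 1054] [0.4429 0.021  0.12  ]
t 16.1 pos [0.4419 0.0202 0.2213] w 0.803 F [-0.7  0.5 -0.1]
shift [ 0.1293 -0.0007 -0.0011] turn [-0.001  0.001 -0.001]
```

{"method": "jog_arm", "body": {"rows": [[0.04,-0.001,-0.001,0,0,0,80],[0.08,-0.001,-0.001,0,0,0,80],[0.11,-0.001,-0.001,0,0,0,80],[0.129,-0.001,-0.001,0,0,0,80],[0.129,-0.001,-0.001,0,0,0,60],[0.129,-0.001,-0.001,0,0,0,45],[0.129,-0.001,-0.001,0,0,0,20],[0.129,-0.001,-0.001,0,0,0,10],[0.129,-0.001,-0.001,0,0,0,10],[0.129,-0.001,-0.001,0,0,0,10],[0.129,-0.001,-0.001,0,0,0,10]], "force": 40}}

```text
time: 17.2
tool_pos: [0.4442, 0.0207, 0.0939]
tcp_rot: [2.223, -0.003, -2.218]
wrist_force: [-1.1, -2.0, 6.2]
width: 0.295
```

{"method": "jog_arm", "body": {"rows": [[-0.01,0,0,0,0,0,10],[-0.03,0,0,0,0,0,10],[-0.06,0,0,0,0,0,10],[-0.09,0,0,0,0,0,10],[-0.12,0,0,0,0,0,10],[-0.15,0,0,0,0,0,10],[-0.16,0,0,0,0,0,10],[-0.16,0,0,0,0,0,10]]}}

```text
time: 18.0
tool_pos: [0.4449, 0.0212, 0.2556]
tcp_rot: [2.227, -0.002, -2.214]
wrist_force: [0.2, -0.3, -2.1]
width: 0.292
```

```bash
python3 - <<'E'
from h import *
d(.430,.2088,.252,RT)
E
```

```text
t 18.0 pos [0.4449 0.0212 0.2556] w 0.292 F [ 0.2 -0.3 -2.1]
shift [ 0.0032 -0.1876  0.0149] turn [-0.    -0.006 -0.002]
```

{"method": "jog_arm", "body": {"rows": [[0,-0.01,0.001,0,0,0,10],[0,-0.03,0.003,0,0,0,10],[0,-0.06,0.005,0,0,0,10],[0,-0.09,0.007,0,0,0,10],[0,-0.12,0.009,0,0,0,10],[0,-0.15,0.012,0,0,0,10],[0.003,-0.175,0.014,0,0,0,10],[0.003,-0.1876,0.0149,0,0,0,10],[0.003,-0.1876,0.0149,0,0,0,10],[0.003,-0.1876,0.0149,0,0,0,10],[0.003,-0.1876,0.0149,0,0,0,10]]}}

```text
time: 19.1
tool_pos: [0.4299, 0.2079, 0.2518]
tcp_rot: [2.226, -0.004, -2.215]
wrist_force: [-0.2, 0.6, -1.7]
width: 0.295
```

```bash
python3 - <<'E'
from h import *
im,p,T=cam('wrist'); im2,_,_=cam('side'); cv2.imwrite('pics/w8.png',np.hstack([cv2.resize(im,(400,300)),im2[160:460,150:550]]))
d(.430,.2088,.093,RT)
E
```

```text
t 19.2 pos [0.4302 0.2079 0.2522] w 0.294 F [ 0.1 -0.5 -1.8]
shift [ 0.1592 -0.0013  0.0011] turn [-0.002 -0.006 -0.002]
```

View pics/w8.png

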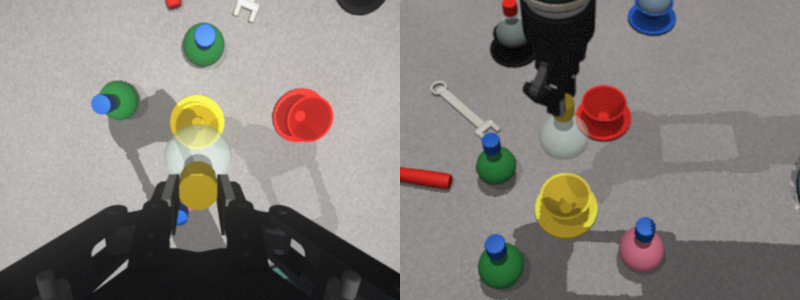

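The yellow flask is above the yellow stand, which shows at (197,124), and the red stand is empty. Lowering.

{"method": "jog_arm", "body": {"rows": [[0.01,-0.001,0.0005,0,-0.004,0,10],[0.035,-0.001,0.0005,0,-0.004,0,10],[0.065,-0.001,0.0005,0,-0.004,0,10],[0.095,-0.001,0.0005,0,-0.004,0,10],[0.115,-0.001,0.0005,0,-0.004,0,10],[0.128,-0.001,0.0005,0,-0.004,0,10],[0.138,-0.001,0.0005,0,-0.004,0,10],[0.146,-0.001,0.0005,0,-0.004,0,10],[0.152,-0.001,0.0005,0,-0.004,0,10],[0.156,-0.001,0.0005,0,-0.004,0,10],[0.1595,-0.001,0.0005,0,-0.004,0,10],[0.1595,-0.001,0.0005,0,-0.004,0,10],[0.1595,-0.001,0.0005,0,-0.004,0,10]]}}

```text
time: 20.5
tool_pos: [0.4317, 0.2091, 0.0939]
tcp_rot: [-2.226, 0.003, 2.217]
wrist_force: [-1.3, -0.1, 3.3]
width: 0.297
```

{"method": "jog_arm", "body": {"rows": [[0,0,0,0,0,0,35],[0,0,0,0,0,0,45],[0,0,0,0,0,0,60],[0,0,0,0,0,0,80],[0,0,0,0,0,0,80],[0,0,0,0,0,0,80],[-0.03,0,0,0,0,0,80],[-0.07,0,0,0,0,0,80],[-0.12,0,0,0,0,0,80],[-0.13,0,0,0,0,0,80],[-0.13,0,0,0,0,0,80]]}}

```text
time: 21.6
tool_pos: [0.4331, 0.2101, 0.227]
tcp_rot: [-2.231, -0.0, 2.209]
wrist_force: [-0.4, 0.1, 0.0]
width: 0.798
```

```bash
python3 - <<'E'
from h import *
im,p,T=cam('wrist'); im2,_,_=cam('side'); cv2.imwrite('pics/w9.png',np.hstack([cv2.resize(im,(400,300)),im2[160:460,150:550]]))
d(.6668,-.0673,.222,RT)
E
```

```text
t 21.7 pos [0.4306 0.2089 0.2228] w 0.8 F [-0.4 -1.  -1. ]
shift [ 0.0019  0.2759 -0.2366] turn [-0.001 -0.003 -0.002]
```

View pics/w9.png

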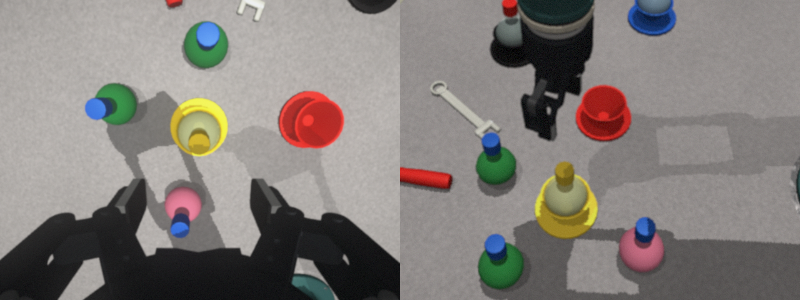

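The yellow flask is seated upright in the yellow stand. The last one is red, from the black stand.

{"method": "jog_arm", "body": {"rows": [[0,0.03,-0.026,0,0,0,80],[0,0.06,-0.052,0,0,0,80],[0,0.09,-0.078,0,0,0,80],[0,0.12,-0.104,0,0,0,80],[0,0.15,-0.13,0,0,0,80],[0,0.18,-0.155,0,0,0,80],[0,0.21,-0.18,0,0,0,80],[0,0.24,-0.206,0,0,0,80],[0,0.265,-0.228,0,0,0,80],[0,0.2759,-0.2366,0,0,0,80],[0,0.2759,-0.2366,0,0,0,80],[0,0.2759,-0.2366,0,0,0,80]]}}

```text
time: 22.9
tool_pos: [0.6653, -0.0665, 0.2219]
tcp_rot: [-2.22, 0.002, 2.222]
wrist_force: [-0.3, -0.6, -0.3]
width: 0.805
```

```bash
python3 - <<'E'
from h import *
im,p,T=cam('wrist')
a,sa,_=blob(im,'red',(270,180,370,260)); print(a,sa,onz(p,T,*a,.12).round(4))
d(.6668,-.0673,.092,RT)
E
```

```text
[318.7173913  223.22306238] [ 302  204   35   39 1058] [ 0.666  -0.0674  0.12  ]
t 22.95 pos [ 0.6653 -0.066   0.2226] w 0.803 F [ 0.   0.6 -0.6]
shift [ 0.1306  0.0012 -0.0015] turn [-0.001 -0.    -0.001]
```

{"method": "jog_arm", "body": {"rows": [[0.04,0.001,-0.001,0,0,0,80],[0.08,0.001,-0.001,0,0,0,80],[0.11,0.001,-0.001,0,0,0,80],[0.13,0.001,-0.001,0,0,0,80],[0.13,0.001,-0.001,0,0,0,60],[0.13,0.001,-0.001,0,0,0,45],[0.13,0.001,-0.001,0,0,0,20],[0.13,0.001,-0.001,0,0,0,10],[0.13,0.001,-0.001,0,0,0,10],[0.13,0.001,-0.001,0,0,0,10],[0.13,0.001,-0.001,0,0,0,10]], "force": 40}}

```text
time: 24.05
tool_pos: [0.6678, -0.067, 0.0949]
tcp_rot: [-2.225, 0.002, 2.217]
wrist_force: [-1.5, 0.6, 6.5]
width: 0.295
```

{"method": "jog_arm", "body": {"rows": [[-0.01,0,0,0,0,0,10],[-0.03,0,0,0,0,0,10],[-0.06,0,0,0,0,0,10],[-0.09,0,0,0,0,0,10],[-0.12,0,0,0,0,0,10],[-0.15,0,0,0,0,0,10],[-0.16,0,0,0,0,0,10],[-0.16,0,0,0,0,0,10]]}}

```text
time: 24.85
tool_pos: [0.6685, -0.0673, 0.2574]
tcp_rot: [2.23, -0.003, -2.213]
wrist_force: [-0.3, 0.0, -0.6]
width: 0.293
```

```bash
python3 - <<'E'
from h import *
d(.4428,.0207,.252,RT)
E
```

```text
t 24.85 pos [ 0.6685 -0.0673  0.2574] w 0.293 F [-0.3  0.  -0.6]
shift [ 0.0035 -0.0877  0.2258] turn [-0.001 -0.008 -0.001]
```

{"method": "jog_arm", "body": {"rows": [[0,-0.004,0.01,0,0,0,10],[0,-0.012,0.03,0,0,0,10],[0,-0.023,0.06,0,0,0,10],[0,-0.035,0.09,0,0,0,10],[0,-0.047,0.12,0,0,0,10],[0,-0.058,0.15,0,0,0,10],[0,-0.07,0.18,0,0,0,10],[0.002,-0.081,0.208,0,0,0,10],[0.003,-0.086,0.221,0,0,0,10],[0.003,-0.0877,0.2258,0,0,0,10],[0.003,-0.0877,0.2258,0,0,0,10],[0.003,-0.0877,0.2258,0,0,0,10]]}}

```text
time: 26.05
tool_pos: [0.4436, 0.0204, 0.2524]
tcp_rot: [2.23, -0.003, -2.212]
wrist_force: [-0.5, -0.2, -1.5]
width: 0.295
```

```bash
python3 - <<'E'
from h import *
im,p,T=cam('wrist'); im2,_,_=cam('side'); cv2.imwrite('pics/w10.png',np.hstack([cv2.resize(im,(400,300)),im2[100:400,150:550]]))
d(.4428,.0207,.093,RT)
E
```

```text
t 26.15 pos [0.4437 0.0203 0.2525] w 0.292 F [ 0.6 -0.1 -1.7]
shift [ 0.1595 -0.0006  0.0022] turn [-0.002 -0.008 -0.001]
```

View pics/w10.png

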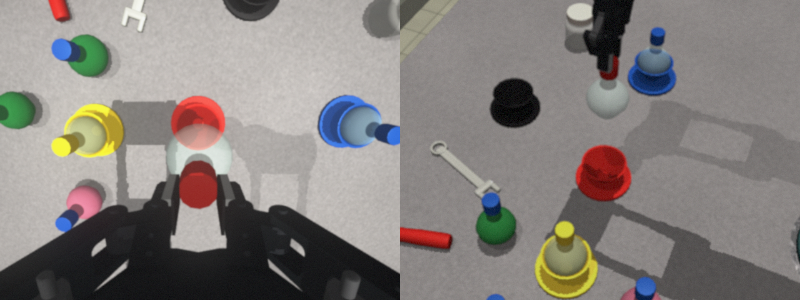

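The red flask is above the red stand, which shows at (198,123). Lowering.

{"method": "jog_arm", "body": {"rows": [[0.01,-0.0005,0.0005,0,-0.005,0,10],[0.035,-0.0005,0.0005,0,-0.005,0,10],[0.065,-0.0005,0.0005,0,-0.005,0,10],[0.095,-0.0005,0.0005,0,-0.005,0,10],[0.115,-0.0005,0.0005,0,-0.005,0,10],[0.128,-0.0005,0.0005,0,-0.005,0,10],[0.138,-0.0005,0.0005,0,-0.005,0,10],[0.146,-0.0005,0.0005,0,-0.005,0,10],[0.152,-0.0005,0.0005,0,-0.005,0,10],[0.156,-0.0005,0.0005,0,-0.005,0,10],[0.1595,-0.0005,0.0005,0,-0.005,0,10],[0.1595,-0.0005,0.0005,0,-0.005,0,10],[0.1595,-0.0005,0.0005,0,-0.005,0,10]]}}

```text
time: 27.45
tool_pos: [0.4457, 0.0209, 0.095]
tcp_rot: [-2.227, 0.003, 2.215]
wrist_force: [-3.1, 0.2, 7.5]
width: 0.291
```

{"method": "jog_arm", "body": {"rows": [[0,0,0,0,0,0,35],[0,0,0,0,0,0,45],[0,0,0,0,0,0,60],[0,0,0,0,0,0,80],[0,0,0,0,0,0,80],[0,0,0,0,0,0,80],[-0.03,0,0,0,0,0,80],[-0.07,0,0,0,0,0,80],[-0.12,0,0,0,0,0,80],[-0.16,0,-0.05,0,0,0,80],[-0.16,0,-0.1,0,0,0,80],[-0.16,0.04,-0.15,0,0,0,80],[-0.16,0.08,-0.2,0,0,0,80],[-0.16,0.08,-0.2,0,0,0,80],[-0.16,0.08,-0.2,0,0,0,80]]}}

```text
time: 28.95
tool_pos: [0.6476, -0.0624, 0.2545]
tcp_rot: [-2.226, 0.007, 2.215]
wrist_force: [-1.1, -0.2, -0.5]
width: 0.803
```

```bash
python3 - <<'E'
from h import *
t,pt,Tt=cam('top'); s,ps,Ts=cam('side'); cv2.imwrite('pics/end.png',np.vstack([np.hstack([t[100:400,130:530],s[100:400,130:530]])]))
for c,bs in[('blue',(395,120,420,150)),('yellow',(300,315,330,345)),('red',(342,225,372,252))]:
    b,sb,_=blob(s,c,bs); print(c,b.round(1),sb,onz(ps,Ts,*b,.115).round(4))
d(0,0,0)
E
```

```text
blue [407.2 135.7] [401 128  14  17 192] [ 0.4464 -0.2545  0.115 ]
yellow [314.3 333.2] [300 321  30  24 406] [0.4311 0.2098 0.115 ]
red [354.6 234.8] [347 229  16  13 160] [0.4465 0.0156 0.115 ]
t 29.05 pos [ 0.6446 -0.0598  0.2549] w 0.799 F [-0.7  0.8 -0.1]
shift [ 0.253  -0.0578  0.6456] turn
```

View pics/end.png

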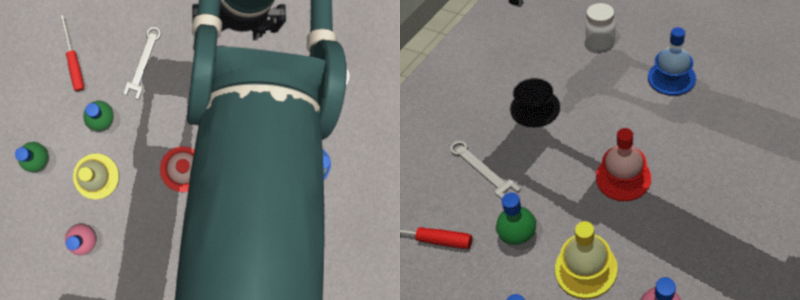

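All three flasks are upright in the stands of their own colour. The side-view blob tops match the original seated positions. The red mask caught only the lit top of its stopper, which explains its small offset.

```bash
python3 -c "
from h import *
finish_job()"
```

```text
the job is handed in; nothing more can be done
```

I moved all three flasks into the stands of their stoppers' colours and handed the job in at about 29 s of the 96 s allowed; the hand-in gave no verdict.

- **Moves:** I parked red in the black stand, moved blue from the yellow stand to the blue one and yellow from the red stand to the yellow one. Red then went from the black stand to the red one.
- **Lowering:** Each flask was lowered slowly and released only once the wrist force showed the stand carrying it. That force was never above about 8 N.
- **Blue and yellow:** The last side view shows both upright. Their stoppers are within 1–2 mm of where flasks sat in those stands before.
- **Red:** It also looks upright and seated. Its position came out about 6 mm off, because the colour mask caught only the lit top of the stopper. The top edge of the stopper is within 1 pixel of the earlier seated flask, so I took it as seated and did not measure again.
- **Surroundings:** The gripper was open and well clear. The wrench, jar and screwdriver look unmoved by eye; I did not measure them.

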